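# Set the drill-driver for the seat clamp bolt

## Task

Set the cordless drill-driver in its charger for the little seat clamp bolt: with a fingertip push the orange gear slide on its top forward, towards the chuck, right to its stop, and roll the knurled clutch collar by fingertip friction until its yellow mark clicks in line with the white pointer, one click on from where it is now and never on towards the next. Only touch and push: do not take the collar or the slide between the fingers. Leave everything else on the table where it is, and finish with the hand clear.

Things in the scene. Friction and masses are not known exactly. Their poses are not given: they have to be found in the camera images.
- driver: cordless drill-driver upright in its grey charger, fixed to the table. Origin: centre of the charger's underside, on the table; z up, x where the chuck points. Charger 150 (x) by 105 mm. Barrel level, axis 205 mm up: motor housing x -72 to 2 mm (top 236 mm up), gearbox x 1 to 76 (flat top 231 up, 30 wide), collar x 78 to 100 (radius 29), chuck (radius 22) and bit to x 182
- collar (a joint): knurled clutch collar, grey ring with black ribs, 58 mm across, 22 wide. Rests at a click every 0.3927 rad and snaps to the nearest when let go. 0: yellow mark on top, in line with the white pointer behind it. Starts one click short, about -0.393, the mark on the driver's +y side. Grows as the collar's top moves to the driver's -y (11.4 mm at the rim per click); needs about 1.5 N at the rim
- collar_top (a point): the highest point of the collar, mid-way along its 22 mm width, 234 mm above the table; it does not turn with the collar. Its axes are those of the driver
- collar_axis (a point): centre of the collar, on its axis, 29 mm below collar_top; it does not turn
- gear (a joint): travel of the orange gear slide, in m: 0 at the rear (fast gear, where it starts), 0.010 fully forward, against its stop nearest the chuck (slow gear). It needs a push of about 2.5 N and stays where it is left
- gear_top (a point): centre of the top of the orange gear slide, a block 20 mm along the driver's x, 18 across, 7 high, on the gearbox's flat top, in the driver's y = 0 plane; its top is 238 mm above the table, 4 mm above the collar's top. It moves with the slide: at the driver's x = 42 mm at the rear, 52 fully forward, which leaves 16 mm clear between slide and collar
- headlamp: green plastic bicycle headlamp, 95 by 58 by 64 mm high, loose; origin under its centre
- spoke_key: round steel spoke key, 34 mm across, 8 mm thick, loose, lying flat; origin under its centre
- tire_levers: three white plastic tire levers clipped in a stack, 120 by 16 by 18 mm high, loose; origin under its centre
- seat_clamp: chrome seat clamp ring, 39 mm across with two lugs on one side, 14 mm high, loose; origin under the ring's centre
- bolt_dish: glass dish with bolts, 94 mm across, 32 mm high, loose; origin under its centre
- hex_key: dark steel L-shaped hex key, 88 by 29 mm, 6 mm thick, loose; origin under its long arm
- lube: white bottle of chain lube with a red cap, 40 mm across, 125 mm high, loose; origin under its centre

How it is judged:
By the outcome, as a careful person would: the job done as asked, in the order asked, and still so for the second after the job is handed in, with the robot touching nothing.
It also fails if it takes over 42 s, if anything falls off the work surface, if the arm or the gripper's body presses on something with over 40 N, if the wrist force passes 120 N, or if a joint passes its speed limit or range.

## Robot

A 6-joint arm with a two-finger parallel gripper is mounted at the origin on the work surface. World frame = base frame: x ahead of the robot, y to its left, z up, the work surface at z = 0. Lengths are in m, angles in rad, forces in N, time in s.
With the tool pointing down it reaches from about 0.375 to 0.975 m from the base axis. Payload 3.8 kg.
Tool frame: the origin (TCP) lies at the very end of the fingers, on their centre line; the grasp point (between the pads) lies 19 mm behind it; z points along the fingers, y is the line along which they close (so a half turn about z gives the same grasp; the last joint's range is limited). The gripper opens to 88 mm and grips with 3 to 60 N. Pads are 18 mm wide; open, the fingers measure 123 mm over their backs; the gripper's body (75 mm by 187 mm) begins 45 mm behind the grasp point.
Start: joints at [-1.371, 0.264, 1.604, -0, 1.274, -0.037], TCP at [0.158, -0.656, 0.239] pointing down, gripper open.
Joint ranges: [-2.63, 2.63], [-0.94, 2.18], [0.31, 2.57], [-1.31, 4.45], [0, 2.66], [-2.55, 2.55]. Speed limits (rad/s): [2.57, 2.57, 3.14, 3.14, 3.14, 3.14].

## Interface

Orientations are given as [roll, pitch, yaw] about the fixed x, y, z axes, in that order (R = Rz(yaw) Ry(pitch) Rx(roll)).
In Python, from plant import env gives the robot as it stands.
- The arm moves only by the tool send_rows, never from a script. Its argument "rows" is a list that holds one entry, the list of rows, each a list of 6 numbers: the shift along the world's x, y, z in m, then the turn, a rotation vector about the world's x, y, z in rad. In form: [[[x, y, z, ax, ay, az], ...]]. A call has 1 to 12 rows; each row is the pose to reach, as a shift and turn from the pose commanded when the call began; what a row does not reach only later rows make up. A row lasts 1/12 s, in which the tool goes at most 41.7 mm and 7.16 degrees, less where a joint would pass 70% of its speed; a pose out of reach is approached as far as the arm can. A call with a gripper value outside its range is refused whole. "claw" is the opening, from 0 (shut) to 1 (fully open), set as the call begins (left out, the last holds). The fingers move at their own pace and stop on an object; "force" is the grip in N (left out, the last holds). Time passes only in rows, so rows that repeat a pose let the fingers close. It gives the time, the measured TCP pose, the force, the opening and the grip force at its end, in the units of the state.
- env.get_state(): the state, without advancing time (a new reading comes with each control period).
- env.read_camera(name): name is "scene" or "top" or "wrist"; returns a dict with "frame" (480x640x3 uint8, blue, green, red), "intrinsics" (3x3 intrinsics, pixels), "view" (4x4, takes a point from world to camera coordinates). Camera axes: x right, y up, looking along -z (the intrinsics and any distortion apply to the point x, -y, -z); pixel columns grow to the right and rows downward; lengths in m; the calibration is good to about 2 mm. The wrist camera is an equidistant fisheye: a pixel r from the principal point sees the ray r / f radians off the axis. A picture is of the moment at which its call begins. There is no depth.
- env.job_done(): hands the job in; it is judged then, once.
The state is a dict: "clock": time; "qpos": joint angles; "joint_vel": joint speeds; "effort": joint torques, N m; "position": TCP position; "orientation": TCP orientation; "force": force on the tool from outside, world axes, zero at the start; "wrist_torque": the same for the moment, N m; "grip_width": opening from 0.0 (shut) to 1.0 (fully open); "grip_force": force on a finger pad.
Only numpy, scipy, OpenCV 4.12 (cv2) and the standard library are available. Lean on these libraries where they do the work, as an engineer would, in place of code of your own. Each camera call takes 0.05 s, during which the arm holds its last target. There are 200 camera calls.

## Working session

There is one attempt and no reset: what is moved stays moved. The work goes in short steps, Python scripts to look and compute and a tool call to move; the robot and the scene stay as the last step left them, time stands still between calls to the robot, and variables do not carry over. Pictures are saved under pics/ and viewed, at most 10 in all, crops included, and the job is handed in when it is done.

Besides the shell and the picture viewer there is one more tool, called by a JSON object that holds its "method" and its "body", one argument or row to a line. send_rows: Moves the arm, as the interface text tells. Its arguments: {"type":"object","properties":{"rows":{"type":"array","items":{"type":"array","items":{"type":"array","items":{"type":"number"}}}},"claw":{"type":"number"},"force":{"type":"number"}},"required":["rows"]}

```bash
mkdir -p pics; ls
cat > h.py <<'E'
import cv2,numpy as np
from plant import env
def ray(c,uv):
    K=np.array(c["intrinsics"]);V=np.array(c["view"])
    d=np.array([(uv[0]-K[0,2])/K[0,0],-(uv[1]-K[1,2])/K[1,1],-1.])
    R=V[:3,:3];o=-R.T@V[:3,3];return o,R.T@d
def onz(c,uv,z):
    o,d=ray(c,uv);return o+d*(z-o[2])/d[2]
def proj(c,p):
    K=np.array(c["intrinsics"]);V=np.array(c["view"])
    q=V[:3,:3]@np.array(p)+V[:3,3];return K[0,0]*q[0]/-q[2]+K[0,2],K[1,1]*-q[1]/-q[2]+K[1,2]
E
python3 - <<'E'
from h import *
for n in ("scene","top"):
    c=env.read_camera(n);cv2.imwrite(f"pics/{n}1.png",c["frame"]);print(n,c["intrinsics"],c["view"],[k for k in c])
print(env.get_state())
E
```

```text
pics
scene [[527.96231283   0.         318.79926817]
 [  0.         527.96231283 232.02853863]
 [  0.           0.           1.        ]] [[ 0.69244781  0.72142221  0.00812525 -0.38209422]
 [-0.57119843  0.54130803  0.61702348  0.22549113]
 [ 0.44073618 -0.43189769  0.78690279 -1.75193929]
 [ 0.          0.          0.          1.        ]] ['frame', 'intrinsics', 'view']
top [[564.92548157   0.         318.27674782]
 [  0.         564.92548157 236.0135371 ]
 [  0.           0.           1.        ]] [[-0.02478804 -0.99968914 -0.0026795  -0.01031356]
 [ 0.9830079  -0.0248619   0.1818718  -0.60215697]
 [-0.18188188  0.00187428  0.9833186  -1.2928577 ]
 [ 0.          0.          0.          1.        ]] ['frame', 'intrinsics', 'view']
{'clock': 0.1, 'qpos': array([-1.37089798e+00,  2.64675567e-01,  1.60521561e+00,  1.86609571e-05,
        1.27369939e+00, -3.68912526e-02]), 'joint_vel': array([ 0.00133094, -0.00101564, -0.00333788,  0.00165696,  0.00092602,
        0.00119847]), 'effort': array([ 3.23100894e-04, -5.03619647e+01, -3.58070540e+01,  7.30652665e-02,
        2.33775558e-02, -4.61542356e-05]), 'position': array([ 0.15822775, -0.65554236,  0.23752581]), 'orientation': array([-3.13959676e+00, -9.15089256e-05,  2.36784028e-01]), 'force': array([-0.96643175, -1.02621089, -0.02713135]), 'wrist_torque': array([-0.04035608, -0.01668877,  0.00179571]), 'grip_force': 0.0, 'grip_width': 0.9966558698181143}
```

View pics/scene1.png

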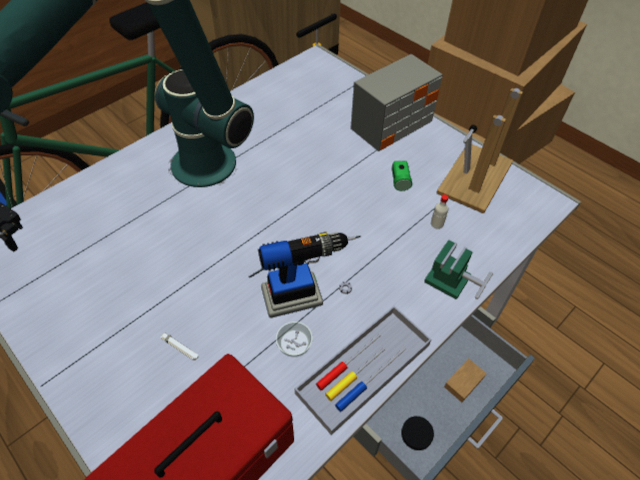

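View pics/top1.png

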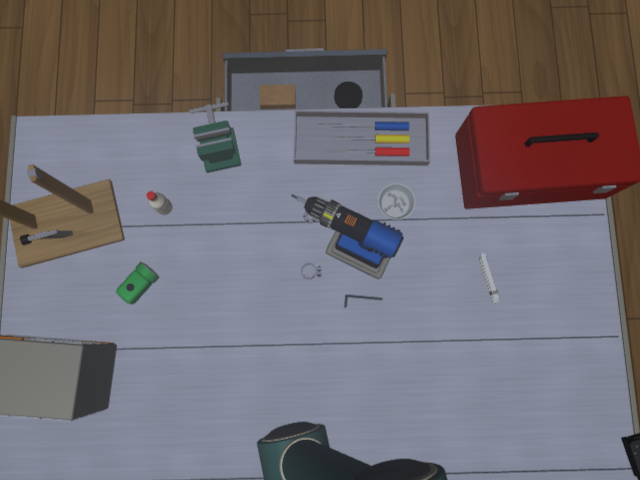

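The scene view shows the driver at about (290,265). In the top view the bit tip is at (293,196), the collar at about (322,210), the orange slide at about (348,222) and the housing at about (382,238). Next I'll zoom in on both.

Run:
```python
from h import *
a=cv2.imread("pics/top1.png")[180:285,280:420];b=cv2.imread("pics/scene1.png")[220:325,245:385]
cv2.imwrite("pics/z1.png",np.vstack([cv2.resize(i,None,fx=2.85*1.9/1.9,fy=2.85,interpolation=2) for i in (a,b)]))
t=cv2.imread("pics/top1.png")
for n in("top","scene"):
    im=cv2.imread(f"pics/{n}1.png");hsv=cv2.cvtColor(im,cv2.COLOR_BGR2HSV)
    box=(280,180,420,285) if n=="top" else (245,220,385,325)
    for nm,lo,hi in (("orange",(5,150,100),(17,255,255)),("yellow",(22,120,120),(35,255,255)),("blue",(105,150,60),(125,255,255))):
        m=cv2.inRange(hsv,lo,hi);k=np.zeros_like(m);k[box[1]:box[3],box[0]:box[2]]=1;m*=k
        N,_,st,ce=cv2.connectedComponentsWithStats(m)
        print(n,nm,[(st[i].tolist(),ce[i].round(1).tolist()) for i in range(1,N) if st[i,4]>2])
```

```text
top orange [([353, 219, 3, 6, 6], [354.0, 221.5])]
top yellow [([324, 213, 9, 6, 26], [327.8, 215.7])]
top blue [([364, 223, 36, 33, 695], [381.7, 239.2]), ([338, 235, 44, 29, 428], [358.2, 248.9])]
scene orange [([301, 237, 10, 8, 51], [305.7, 240.6])]
scene yellow [([319, 233, 9, 3, 18], [322.7, 233.8])]
scene blue [([260, 241, 32, 27, 610], [276.0, 252.9]), ([268, 264, 46, 30, 760], [291.0, 279.2])]
```

View pics/z1.png

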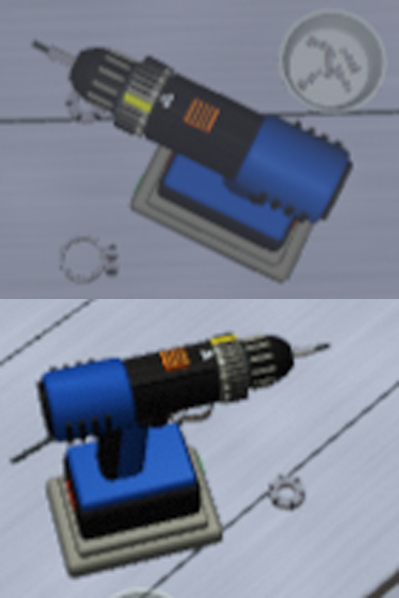

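The crops show the slide (ribbed orange) at top (351,220.7) and scene (306,240.7), and the white pointer at top (338,215). The yellow mark sits on the image-left/near side in the top view, and the bit tip is at top (292,195).

Run:
```python
from h import *
T=env.read_camera("top");S=env.read_camera("scene")
def tri(a,b):
    o1,d1=ray(T,a);o2,d2=ray(S,b);A=np.stack([d1,-d2],1)
    t=np.linalg.lstsq(A,o2-o1,rcond=None)[0];p,q=o1+d1*t[0],o2+d2*t[1];return (p+q)/2,np.linalg.norm(p-q)
print("slide",tri((350.9,220.7),(306.1,240.7)),onz(T,(350.9,220.7),.237),onz(S,(306.1,240.7),.237))
print("ptr",onz(T,(338.2,215.1),.231),onz(S,(317.6,238.9),.231))
tip=onz(T,(292.3,195.1),.205);tip2=onz(S,(245+328/2.85,220+(346-299)/2.85),.205);print("tip",tip,tip2)
print("mark",onz(T,(327.8,215.7),.23),onz(S,(322.7,233.8),.234))
# charger outline: grey table-level corners, top view crop coords
s=onz(T,(350.9,220.7),.237)
for t in(tip,tip2):
    d=t-s;print(np.hypot(*d[:2]),np.arctan2(d[1],d[0]))
d=onz(S,(306.1,240.7),.237);e=tip2-d;print(np.hypot(*e[:2]),np.arctan2(e[1],e[0]))
```

```text
slide (array([ 0.59947592, -0.09229268,  0.23658109]), np.float64(0.002626269057128578)) [ 0.59858913 -0.09331458  0.237     ] [ 0.60043247 -0.09140134  0.237     ]
ptr [ 0.61245054 -0.06765249  0.231     ] [ 0.61214468 -0.06452733  0.231     ]
tip [0.66465819 0.02840653 0.205     ] [0.66506848 0.0310808  0.205     ]
mark [ 0.61194305 -0.04597257  0.23      ] [ 0.61105985 -0.04642037  0.234     ]
0.13849602916937429 1.0735050688977237
0.14104507737454694 1.0799934998638256
0.13849075499516528 1.085221087408843
```

{"method": "send_rows", "body": {
  "rows": [
    [[0.005,0.005,0.02,0,0,0],[0.02,0.025,0.05,0,0,0.05],[0.04,0.05,0.07,0,0,0.12],[0.062,0.078,0.08,0,0,0.2],[0.084,0.106,0.08,0,0,0.28],[0.106,0.134,0.08,0,0,0.36],[0.128,0.162,0.08,0,0,0.44],[0.15,0.19,0.08,0,0,0.52],[0.172,0.218,0.08,0,0,0.6],[0.194,0.246,0.08,0,0,0.68],[0.216,0.274,0.08,0,0,0.76],[0.238,0.302,0.08,0,0,0.843]]
  ],
  "claw": 0
}}

```text
clock: 1.2
position: [0.397, -0.3525, 0.3187]
orientation: [3.141, 0.0, 1.084]
force: [0.5, -0.5, 0.3]
grip_width: 0.117
grip_force: 0.0
```

{"method": "send_rows", "body": {
  "rows": [
    [[0.022,0.028,0,0,0,0],[0.044,0.056,0,0,0,0],[0.066,0.084,0,0,0,0],[0.088,0.112,0,0,0,0],[0.11,0.14,0,0,0,0],[0.132,0.168,0,0,0,0],[0.154,0.195,0,0,0,0],[0.172,0.218,0,0,0,0],[0.184,0.232,0,0,0,0],[0.19,0.239,0,0,0,0],[0.19,0.239,0,0,0,0],[0.19,0.239,0,0,0,0]]
  ]
}}

```text
clock: 2.2
position: [0.586, -0.1154, 0.3184]
orientation: [-3.141, 0.001, 1.08]
force: [-1.3, -0.6, -0.4]
grip_width: 0.004
grip_force: 0.0
```

Run:
```python
from h import *
c=env.read_camera("wrist");cv2.imwrite("pics/w1.png",c["frame"]);print(c["intrinsics"],c["view"].round(4).tolist());s=env.get_state();print(s["clock"],s["position"],s["orientation"],s["force"],s["grip_width"])
```

```text
[[371.64829954   0.         317.726304  ]
 [  0.         371.64829954 240.75916248]
 [  0.           0.           1.        ]] [[0.8821, -0.471, -0.0008, -0.5711], [0.4526, 0.8482, -0.2751, -0.1079], [0.1303, 0.2423, 0.9614, -0.5143], [0.0, 0.0, 0.0, 1.0]]
2.25 [ 0.58571942 -0.11589796  0.31849708] [-3.14105027e+00  8.81187724e-04  1.07951535e+00] [ 0.36981466 -0.32717225  0.75567672] 0.00693631795002641
```

View pics/w1.png

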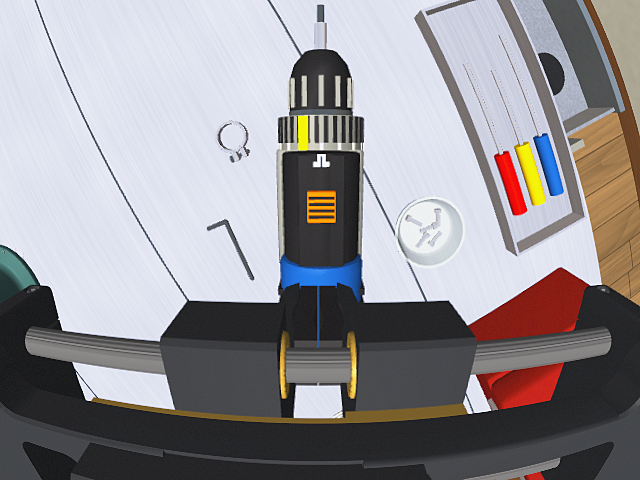

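The wrist view shows the slide at (321,207), the pointer at (321,160), the yellow mark at (303,132) and the bit tip at (320,8). The tool is well aligned with the driver.

```bash
cat >> h.py <<'E'
def wray(c,uv):
    K=np.array(c["intrinsics"]);V=np.array(c["view"])
    a=np.array([(uv[0]-K[0,2]),(uv[1]-K[1,2])]);r=np.hypot(*a);t=r/K[0,0]
    d=np.array([a[0]/r*np.sin(t),-a[1]/r*np.sin(t),-np.cos(t)]);R=V[:3,:3]
    return -R.T@V[:3,3],R.T@d
def wonz(c,uv,z):
    o,d=wray(c,uv);return o+d*(z-o[2])/d[2]
E
python3 - <<'E'
from h import *
c=env.read_camera("wrist");hsv=cv2.cvtColor(c["frame"],cv2.COLOR_BGR2HSV)
m=cv2.inRange(hsv,(5,150,100),(20,255,255));m[:170]=0;m[240:]=0;m[:,:290]=0;m[:,360:]=0
x,y,w,h=cv2.boundingRect(m);print(x,y,w,h)
s=wonz(c,(x+w/2,y+h/2),.238);tip=wonz(c,(320.5,6),.205)
d=tip-s;print(s,tip,np.hypot(*d[:2]),np.arctan2(d[1],d[0]))
for v in (y,y+h):print(wonz(c,(x+w/2,v),.238))
for u in ((279,116),(363,116),(279,150),(363,150)):print("collar",wonz(c,u,.205))
E
```

```text
307 189 29 33
[ 0.60142983 -0.0915686   0.238     ] [0.66604098 0.03004298 0.205     ] 0.13770975779130626 1.082430354943709
[ 0.60628385 -0.08245591  0.238     ]
[ 0.5964977  -0.10083454  0.238     ]
collar [ 0.60284406 -0.02741714  0.205     ]
collar [ 0.65393455 -0.05463633  0.205     ]
collar [ 0.59140656 -0.04833888  0.205     ]
collar [ 0.64288712 -0.07579787  0.205     ]
```

{"method": "send_rows", "body": {
  "rows": [
    [[0.001,0.001,-0.008,0,0,0],[0.003,0.002,-0.025,0,0,0],[0.003,0.002,-0.045,0,0,0],[0.003,0.002,-0.062,0,0,0],[0.003,0.002,-0.074,0,0,0],[0.003,0.002,-0.08,0,0,0],[0.003,0.002,-0.083,0,0,0],[0.003,0.002,-0.0845,0,0,0],[0.003,0.002,-0.0845,0,0,0],[0.003,0.002,-0.0845,0,0,0]]
  ]
}}

```text
clock: 3.13
position: [0.59, -0.1134, 0.2353]
orientation: [3.14, -0.0, 1.08]
force: [0.1, 0.1, -0.0]
grip_width: 0.003
grip_force: 0.0
```

Run:
```python
from h import *
c=env.read_camera("wrist");cv2.imwrite("pics/w2.png",c["frame"]);s=env.get_state();print(s["clock"],s["position"],s["orientation"],s["force"])
```

```text
3.1833 [ 0.5900326  -0.11331972  0.2354192 ] [ 3.13962449e+00 -5.00269208e-04  1.07983528e+00] [ 0.30148768 -0.25649155  0.8308646 ]
```

View pics/w2.png

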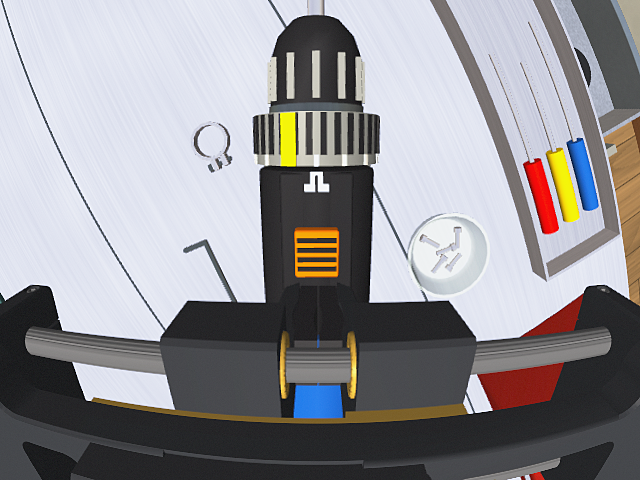

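The fingertips end at about row 285, just behind the slide (rear edge at about row 278). The slide is still at the rear. Pushing forward now.

{"method": "send_rows", "body": {
  "rows": [
    [[0.0009,0.0018,-0.001,0,0,0],[0.0019,0.0035,-0.001,0,0,0],[0.0024,0.0044,-0.001,0,0,0],[0.0028,0.0053,-0.001,0,0,0],[0.0033,0.0062,-0.001,0,0,0],[0.0038,0.0071,-0.001,0,0,0],[0.0042,0.0079,-0.001,0,0,0],[0.0047,0.0088,-0.001,0,0,0],[0.0047,0.0088,-0.001,0,0,0]]
  ]
}}

```text
clock: 3.93
position: [0.5943, -0.1043, 0.2333]
orientation: [3.141, -0.0, 1.08]
force: [0.2, -1.3, 0.5]
grip_width: 0.004
grip_force: 1.0
```

{"method": "send_rows", "body": {
  "rows": [
    [[0.0005,0.0009,0,0,0,0],[0.0009,0.0018,0,0,0,0],[0.0014,0.0026,0,0,0,0],[0.0014,0.0026,0,0,0,0]]
  ]
}}

```text
clock: 4.27
position: [0.5956, -0.1017, 0.2332]
orientation: [3.141, 0.0, 1.08]
force: [-0.9, -2.6, 1.4]
grip_width: 0.0
grip_force: 1.3
```

```bash
cat > g.py <<'E'
from h import *
c=env.read_camera("wrist");hsv=cv2.cvtColor(c["frame"],cv2.COLOR_BGR2HSV)
m=cv2.inRange(hsv,(5,150,100),(20,255,255));m[:150]=0;m[300:]=0;m[:,:280]=0;m[:,370:]=0
x,y,w,h=cv2.boundingRect(m);print(x,y,w,h)
O=np.array([.5808,-.1291]);d=np.array([.470,.883]);n=np.array([-.883,.470])
f=lambda p:((p[:2]-O)@d*1e3,(p[:2]-O)@n*1e3)
print("slide front",f(wonz(c,(x+w/2,y),.238)),"rear",f(wonz(c,(x+w/2,y+h),.238)))
s=env.get_state();print(s["clock"],"tcp",f(s["position"]),s["position"],s["force"])
m=cv2.inRange(hsv,(24,150,120),(35,255,255));m[250:]=0;m[:,:240]=0;m[:,400:]=0;x,y,w,h=cv2.boundingRect(m)
print("mark px",x,y,w,h,f(wonz(c,(x+w/2,y+h/2),.234)))
E
python3 g.py
```

```text
295 237 46 50
slide front (np.float64(63.19806030852129), np.float64(-0.3828932580139718)) rear (np.float64(41.84211399856432), np.float64(-0.3475937703941832))
4.3167 tcp (np.float64(31.083865750032285), np.float64(-0.16774947497940446)) [ 0.59554885 -0.1017479   0.23321497] [-0.18315937 -2.51256702  1.65796142]
mark px 281 145 17 54 (np.float64(88.50042237682965), np.float64(10.716091518778091))
```

{"method": "send_rows", "body": {
  "rows": [
    [[0.0005,0.0009,0,0,0,0],[0.0007,0.0013,0,0,0,0],[0.0009,0.0018,0,0,0,0],[0.0009,0.0018,0,0,0,0]]
  ]
}}

```text
clock: 4.65
position: [0.5957, -0.1014, 0.2332]
orientation: [-3.142, 0.003, 1.08]
force: [-2.4, -6.6, 2.5]
grip_width: 0.008
grip_force: 3.7
```

```bash
python3 g.py
```

```text
295 238 46 50
slide front (np.float64(63.21167027015337), np.float64(-0.3730577416351273)) rear (np.float64(41.80497314579019), np.float64(-0.3355192733442533))
4.7 tcp (np.float64(31.44967038419622), np.float64(-0.17894694481513185)) [ 0.59573056 -0.10143034  0.23322976] [-2.59338896 -6.37031123  3.40639983]
mark px 281 146 17 54 (np.float64(88.50443583799341), np.float64(10.714643073475212))
```

The force rose to about 7 N with no further motion, so the slide is at its stop. Next I'll back off, lift and go above the collar on its +y side.

{"method": "send_rows", "body": {
  "rows": [
    [[-0.001,-0.002,0,0,0,0],[-0.0028,-0.0053,0,0,0,0],[-0.0028,-0.0053,0.008,0,0,0],[-0.0028,-0.0053,0.02,0,0,0],[0.0,0.0,0.028,0,0,0],[0.005,0.015,0.028,0,0,0],[0.012,0.033,0.028,0,0,0],[0.017,0.047,0.028,0,0,0],[0.0196,0.054,0.026,0,0,0],[0.0196,0.054,0.02,0,0,0],[0.0196,0.054,0.012,0,0,0],[0.0196,0.054,0.008,0,0,0]]
  ],
  "force": 25,
  "claw": 0
}}

```text
clock: 5.7
position: [0.6151, -0.0461, 0.2394]
orientation: [-3.14, 0.001, 1.08]
force: [0.1, -0.5, -1.6]
grip_width: 0.004
grip_force: 0.0
```

```bash
python3 g.py; python3 -c "
from h import *
cv2.imwrite('pics/w3.png',env.read_camera('wrist')['frame'])"
```

```text
0 0 0 0
slide front (np.float64(253.03857345744012), np.float64(179.21548575737611)) rear (np.float64(253.03857345744012), np.float64(179.21548575737611))
5.75 tcp (np.float64(88.96099933504077), np.float64(9.174851602815655)) [ 0.61449043 -0.04628404  0.23846413] [-0.39264922  0.33222471 -0.39687626]
mark px 0 0 0 0 (np.float64(255.55330075197423), np.float64(183.85722546840344))
```

View pics/w3.png

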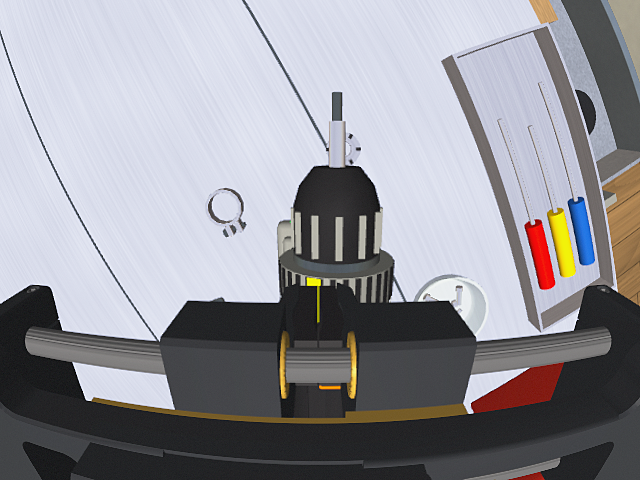

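The tip is over the collar at driver (89,+9). The yellow mark shows in front of the fingertips at (313,283). Lowering until it touches.

{"method": "send_rows", "body": {
  "rows": [
    [[0,0,-0.002,0,0,0],[0,0,-0.004,0,0,0],[0,0,-0.005,0,0,0],[0,0,-0.006,0,0,0],[0,0,-0.007,0,0,0],[0,0,-0.007,0,0,0]]
  ]
}}

```text
clock: 6.3
position: [0.6161, -0.0461, 0.2345]
orientation: [3.141, -0.0, 1.08]
force: [-0.2, -0.6, 0.0]
grip_width: 0.003
grip_force: 0.0
```

{"method": "send_rows", "body": {
  "rows": [
    [[0,0,-0.0007,0,0,0],[0,0,-0.0014,0,0,0],[0,0,-0.002,0,0,0],[0,0,-0.002,0,0,0],[0,0,-0.002,0,0,0]]
  ]
}}

```text
clock: 6.72
position: [0.6169, -0.0464, 0.2343]
orientation: [3.138, -0.001, 1.08]
force: [-0.9, -0.8, 7.1]
grip_width: 0.006
grip_force: 3.3
```

{"method": "send_rows", "body": {
  "rows": [
    [[0,0,-0.0007,0,0,0],[0.0006,-0.0003,-0.0007,0,0,0],[0.0012,-0.0007,-0.0007,0,0,0],[0.0019,-0.001,-0.0007,0,0,0],[0.0026,-0.0014,-0.0007,0,0,0],[0.0033,-0.0018,-0.0007,0,0,0],[0.004,-0.0021,-0.0007,0,0,0],[0.0046,-0.0025,-0.0007,0,0,0],[0.0053,-0.0028,-0.0007,0,0,0],[0.0053,-0.0028,-0.0007,0,0,0]]
  ]
}}

```text
clock: 7.55
position: [0.6231, -0.0496, 0.2343]
orientation: [3.136, -0.001, 1.08]
force: [1.1, -1.4, 7.9]
grip_width: 0.006
grip_force: 3.8
```

```bash
python3 g.py|grep tcp; python3 -c "
from h import *
im=np.hstack([cv2.imread('pics/w3.png')[220:340,260:420],env.read_camera('wrist')['frame'][220:340,260:420]])
cv2.imwrite('pics/w4.png',cv2.resize(im,None,fx=2.5,fy=2.5,interpolation=2))"
```

```text
7.6 tcp (np.float64(90.04802501564077), np.float64(0.06809574352861207)) [ 0.62303757 -0.04960241  0.23426637] [ 0.10235584 -2.04689825  7.66982467]
```

View pics/w4.png

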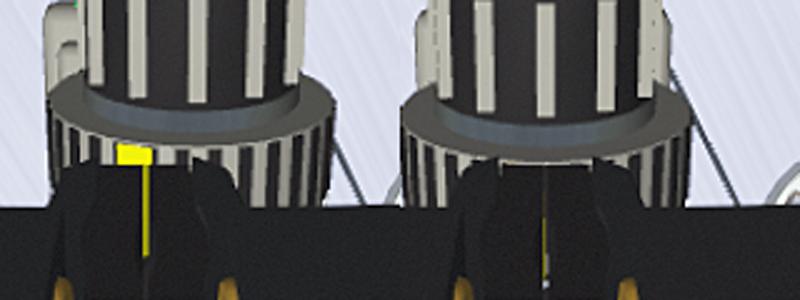

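The yellow mark is now visible in the seam between the fingers, close to the white pointer, so the collar is rolling without slip. I'll finish the roll and then lift straight up.

{"method": "send_rows", "body": {
  "rows": [
    [[0.0007,-0.0003,0,0,0,0],[0.0014,-0.0007,0,0,0,0],[0.0021,-0.0011,0,0,0,0],[0.0028,-0.0015,0,0,0,0],[0.0034,-0.0018,0,0,0,0],[0.0038,-0.002,0,0,0,0],[0.0038,-0.002,0,0,0,0],[0.0038,-0.002,0,0,0,0]]
  ]
}}

```text
clock: 8.32
position: [0.6265, -0.0514, 0.2343]
orientation: [3.137, -0.001, 1.08]
force: [-0.5, -0.9, 8.6]
grip_width: 0.006
grip_force: 4.1
```

{"method": "send_rows", "body": {
  "rows": [
    [[0,0,0.002,0,0,0],[0,0,0.006,0,0,0],[0,0,0.015,0,0,0],[0,0,0.03,0,0,0],[0,0,0.05,0,0,0],[-0.006,-0.011,0.07,0,0,0],[-0.018,-0.033,0.085,0,0,0],[-0.03,-0.057,0.095,0,0,0],[-0.038,-0.072,0.1,0,0,0],[-0.04,-0.076,0.1,0,0,0],[-0.04,-0.076,0.1,0,0,0]]
  ]
}}

```text
clock: 9.23
position: [0.5848, -0.1276, 0.3321]
orientation: [3.141, -0.0, 1.078]
force: [-0.1, -0.0, 0.3]
grip_width: 0.002
grip_force: 0.0
```

```bash
python3 g.py; python3 -c "
from h import *
im=env.read_camera('wrist')['frame'][60:260,220:420]
cv2.imwrite('pics/w5.png',cv2.resize(im,None,fx=2.5,fy=2.5,interpolation=2))"
```

```text
299 157 29 31
slide front (np.float64(61.55227368730109), np.float64(-0.46733804887041325)) rear (np.float64(41.32410422146733), np.float64(-0.3529465914376473))
9.2833 tcp (np.float64(4.087949944380464), np.float64(-2.529668066780809)) [ 0.58495259 -0.12668071  0.33130698] [0.26265875 0.12413905 0.59770094]
mark px 308 100 11 33 (np.float64(87.98680381832065), np.float64(-0.5555980483345533))
```

View pics/w5.png

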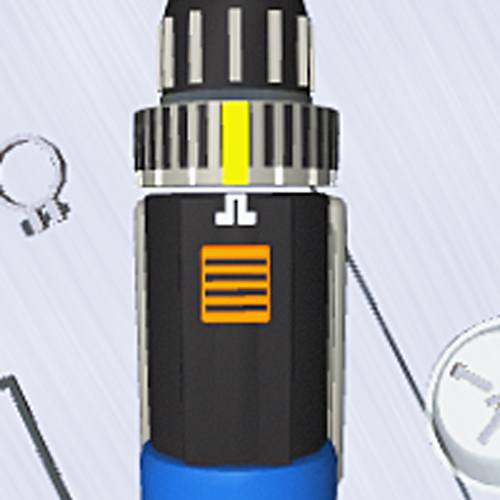

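The mark lines up with the pointer (both at y ≈ -0.5 mm), the slide is forward and the hand is clear. Handing in.

```bash
python3 -c "
from plant import env
print(env.job_done())"
```

```text
the job is handed in; nothing more can be done
None
```

The gear slide is fully forward against its stop, the clutch collar is one click on with its yellow mark in line with the white pointer, and the job was handed in at about 9 s with the hand clear.

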